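# Clip the new brake pad into the checking bracket

### The job

Take the unworn brake pad that has ears (thick lining, a narrow ear at each end) and push it down with the gripper into the checking bracket, lining upward, its ears in the two slots between the spring clips, until it sits flat on the seat; then let go. Leave the worn thin pad and the pad without ears where they lie.

Things in the scene. Friction and masses are not known exactly. Their poses are not given: they have to be found in the camera images.
- pad: New brake pad lying lining up: steel plate 46 (x) by 84 (y) by 6 mm, in the middle of each end an ear 18 wide (x), 22 long (y), 6 thick: 128 mm over the ears. On top a red-brown lining 46 by 76 by 16 mm with a groove across: 22 mm thick in all, 0.33 kg. Origin: centre of the underside; z up, y through both ears. Symmetric. Grip it across x (46 mm) at mid-length, 3 mm or more above its underside.
- bracket: Fixed bracket: base 80 (x) by 150 (y) mm, 10 high; seat 34 by 60 mm, top at 25 mm (z). At y = +57 and -57 a slot, 12 long (y), open above: two steel spring clips 15 mm apart up to z 35, flaring to 47 mm at z 70 (their highest). They yield 12 mm each; pushing both ears home takes 5-15 N. 9 mm spare at each end of a centred pad. Room for fingers beside the seat. Origin: underside centre.
- worn_pad: Bystander: a worn pad with the same plate and ears, but only 3 mm of lining, its groove worn away (9 mm thick in all). Origin and axes as for the new pad. Leave it.
- earless_pad: Bystander: a pad without ears, 46 (x) by 104 (y) mm, 22 mm thick. Origin: centre of its underside; z up, y along its length. Leave it.
Not all that is in view belongs to the job. Leave any green or turquoise look-alike of the pad alone.

How it is judged:
By the outcome, as a careful person would: the job done as asked, in the order asked, and still so for the second after the job is handed in, with the robot touching nothing.
It also fails if it takes over 35 s, if anything falls off the work surface, if the arm or the gripper's body presses on something with over 40 N, if the wrist force passes 120 N, or if a joint passes its speed limit or range.

### The arm

A 6-joint arm with a two-finger parallel gripper is mounted at the origin on the work surface. World frame = base frame: x ahead of the robot, y to its left, z up, the work surface at z = 0. Lengths are in m, angles in rad, forces in N, time in s.
With the tool pointing down it reaches from about 0.375 to 0.925 m from the base axis. Payload 5.7 kg.
Tool frame: the origin (TCP) lies where the fingers leave the gripper's body, on its centre line; the fingertips stand 73 mm ahead of it and the grasp point (between the pads) lies 54 mm ahead of it; z points along the fingers, y is the line along which they close (so a half turn about z gives the same grasp; the last joint's range is limited). The gripper opens to 85 mm and grips with 20 to 120 N. Pads are 22 mm wide; open, the fingers measure 114 mm over their backs; the gripper's body (76 mm by 85 mm) begins 54 mm behind the grasp point. The pads swing forward as they close: fully open they stand 13 mm farther back than shut.
Start: joints at [-1.273, 0.359, 1.51, -0, 1.272, -0.115], TCP at [0.241, -0.55, 0.304] pointing down, gripper open.
Joint ranges: [-2.97, 2.97], [-1.01, 2.36], [0.21, 2.38], [-0.96, 4.11], [0.2, 2.71], [-2.98, 2.98]. Speed limits (rad/s): [2.39, 2.39, 3.14, 3.14, 3.14, 3.14].

### API

Orientations are given as a unit quaternion [w, x, y, z].
In Python, from rig import arm gives the robot as it stands.
- The arm moves only by the tool carry_out, never from a script. Its argument "targets" is a list that holds one entry, the list of rows, each a list of 7 numbers: the shift along the tool's x, y, z in m, then the turn, a rotation vector about the tool's x, y, z in degrees, then the finger opening in m, from 0 to 0.0854. A call has 1 to 8 rows; each row is the pose to reach, as a shift and turn from the pose commanded when the call began, along the tool's axes at that moment; what a row does not reach only later rows make up. A row lasts 1/10 s, in which the tool goes at most 50 mm and 8.59 degrees, less where a joint would pass 70% of its speed; a pose out of reach is approached as far as the arm can. A call with a gripper value outside its range is refused whole. The fingers move at their own pace and stop on an object; "grip_force" is the grip in N (left out, the last holds). Time passes only in rows, so rows that repeat a pose let the fingers close. It gives the time, the measured TCP pose, the force, the opening and the grip force at its end, in the units of the state.
- arm.get_obs(): the state, without advancing time (a new reading comes with each control period).
- arm.snapshot(name): name is "scene" or "side" or "wrist"; returns a dict with "frame" (480x640x3 uint8, red, green, blue), "vertical_fov" (degrees; the focal length in pixels is half the picture's height over the tangent of half this angle, whatever the lens; pixels are square), "cx", "cy" (the principal point, pixels), "R" (3x3) and "t" (3): a world point X has camera coordinates R X + t. Camera axes: x right, y down, z forward; pixel columns grow to the right and rows downward; lengths in m; the calibration is good to about 2 mm. The wrist camera is an equidistant fisheye: a pixel r from the principal point sees the ray r / f radians off the axis. A picture is of the moment at which its call begins. There is no depth.
- arm.sign_off(): hands the job in; it is judged then, once.
Trained networks look in a picture, given as the dict that the camera call returned (one of the last four; its "shot" number tells which), for a name from the list of things; names that differ only in an ending like _2 or _b are one class to them, and where a whole thing is asked for, a point or a joint stands for the part that bears it (a point fixed in the world has none). Each returns a list of dicts, best first, with "p" (0 to 1); they miss things now and then, are a little off and sometimes report something else, mostly with a low value. They report only what shows in the picture. A call takes as long as a camera call. They do not tell look-alikes from the thing itself.
- arm.spot_in(name, picture): "extent" ([centre column, centre row, width, height] in pixels, round what is visible of it).
- arm.tip_of(name, picture): "centre" ([column, row] in pixels: a listed point, or the origin of a listed thing).
The state is a dict: "clock": time; "qpos": joint angles; "joint_vel": joint speeds; "joint_efforts": joint torques, N m; "tool_pos": TCP position; "orientation": TCP orientation; "contact_force": force on the tool from outside, world axes, zero at the start; "wrist_torque": the same for the moment, N m; "opening": opening from 0.0 (shut) to 1.0 (fully open); "grasp_force": force on a finger pad.
Only numpy, scipy, OpenCV 4.12 (cv2) and the standard library are available. Lean on these libraries where they do the work, as an engineer would, in place of code of your own. Each camera call takes 0.05 s, during which the arm holds its last target. There are 200 camera calls.

## Working session

There is one attempt and no reset: what is moved stays moved. The work goes in short steps, Python scripts to look and compute and a tool call to move; the robot and the scene stay as the last step left them, time stands still between calls to the robot, and variables do not carry over. Pictures are saved under pics/ and viewed, at most 10 in all, crops included, and the job is handed in when it is done.

Besides the shell and the picture viewer there is one more tool, called after "Request:" as name(argument=value, ...), one argument or row to a line, values as JSON. carry_out: Moves the arm, as the interface text tells. Its arguments: {"type":"object","properties":{"targets":{"type":"array"},"grip_force":{"type":"number"}},"required":["targets"]}

```bash
mkdir -p pics; cat > h.py <<'E'
import numpy as np, cv2, pickle
from rig import arm
def snap(n,save=None):
    s=arm.snapshot(n)
    if save: cv2.imwrite(f'pics/{save}.png',s['frame'][:,:,::-1])
    return s
def f(s): return 240/np.tan(np.radians(s['vertical_fov'])/2)
def ray(s,p,fish=False):
    d=(np.array(p,float)-[s['cx'],s['cy']])/f(s)
    if fish:
        th=np.linalg.norm(d); v=np.r_[d/th*np.sin(th),np.cos(th)]
    else: v=np.r_[d,1]
    R=np.array(s['R']);t=np.array(s['t']); v=R.T@v
    return -R.T@t, v/np.linalg.norm(v)
def atz(s,p,z,fish=False):
    c,v=ray(s,p,fish); return c+v*(z-c[2])/v[2]
def tri(rays):
    A=0;b=0
    for c,v in rays:
        P=np.eye(3)-np.outer(v,v);A=A+P;b=b+P@c
    X=np.linalg.solve(A,b)
    return X,[np.linalg.norm((np.eye(3)-np.outer(v,v))@(X-c)) for c,v in rays]
def proj(s,X,fish=False):
    v=np.array(s['R'])@X+np.array(s['t'])
    if fish:
        r=np.hypot(v[0],v[1]); th=np.arctan2(r,v[2]); d=v[:2]/r*th
    else: d=v[:2]/v[2]
    return d*f(s)+[s['cx'],s['cy']]
E
python3 - <<'E'
from h import *
for n in ['scene','side','wrist']:
    s=snap(n,n+'0'); pickle.dump(s,open(n+'0.pkl','wb'))
    R=np.array(s['R']);print(n,s['vertical_fov'],-R.T@np.array(s['t']),R[2])
    for k in ['pad','bracket','worn_pad','earless_pad']:
        for d in arm.tip_of(k,s): 
            if d['p']>.15: print(k,'tip',np.round(d['centre']),round(d['p'],2), np.round(atz(s,d['centre'],0,n=='wrist'),3))
        for d in arm.spot_in(k,s): 
            if d['p']>.15: print(k,'box',np.round(d['extent']),round(d['p'],2))
a=[cv2.imread(f'pics/{n}0.png') for n in ['scene','side']]
E
```

```text
scene 54.714216993199344 [0.73138126 0.46810046 0.56832031] [-0.30267516 -0.60298892 -0.73810034]
pad tip [370. 183.] 0.92 [ 0.351 -0.093  0.   ]
pad tip [259. 405.] 0.85 [0.689 0.222 0.   ]
pad tip [267. 302.] 0.82 [0.624 0.08  0.   ]
pad tip [196. 206.] 0.55 [ 0.666 -0.162  0.   ]
pad box [267. 302.  53.  74.] 0.91
pad box [258. 404. 101.  52.] 0.81
pad box [196. 205.  33.  49.] 0.8
pad box [371. 179.  60.  35.] 0.57
bracket tip [281. 181.] 0.63 [ 0.503 -0.166  0.   ]
bracket box [281. 171.  86.  86.] 0.77
worn_pad tip [410. 402.] 0.9 [0.515 0.299 0.   ]
worn_pad box [413. 402.  84.  81.] 0.91
worn_pad box [269. 303.  48.  73.] 0.39
earless_pad tip [371. 274.] 0.59 [0.459 0.098 0.   ]
earless_pad box [372. 270.  66.  60.] 0.62
side 51.771128547204924 [0.22948689 0.55057859 0.71975468] [ 0.32887608 -0.58681016 -0.73992862]
pad tip [430. 257.] 0.83 [ 0.344 -0.09   0.   ]
pad tip [187. 303.] 0.63 [0.681 0.22  0.   ]
pad tip [259. 264.] 0.58 [0.62  0.084 0.   ]
pad tip [308. 180.] 0.58 [ 0.661 -0.171  0.   ]
pad box [308. 176.  53.  30.] 0.79
pad box [432. 252.  66.  34.] 0.77
pad box [259. 260.  44.  47.] 0.65
pad box [183. 301.  37.  55.] 0.63
bracket tip [371. 206.] 0.78 [ 0.505 -0.164  0.   ]
bracket box [371. 197.  51.  73.] 0.97
worn_pad box [240. 384.  44.  79.] 0.94
earless_pad tip [336. 305.] 0.9 [0.45  0.096 0.   ]
earless_pad tip [261. 261.] 0.72 [0.621 0.076 0.   ]
earless_pad box [334. 301.  41.  53.] 0.79
wrist 65.70646984690485 [ 0.30120653 -0.52271893  0.37300871] [-0.23674893 -0.10452549 -0.96593186]
pad tip [28.  7.] 0.7 [ 0.346 -0.099  0.   ]
pad box [21. 27. 42. 53.] 0.66
```

View pics/scene0.png

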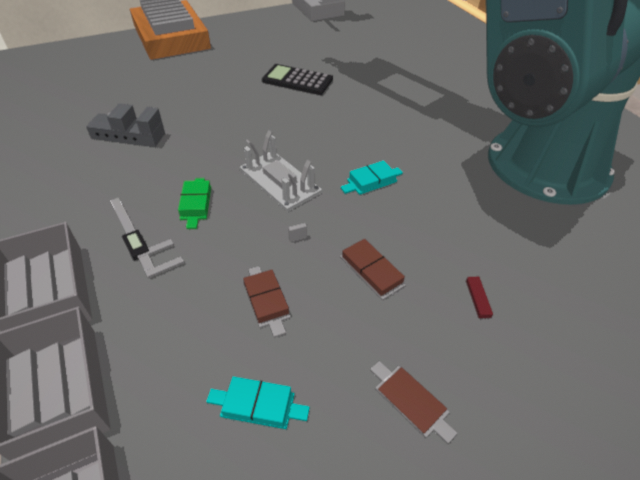

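View pics/side0.png

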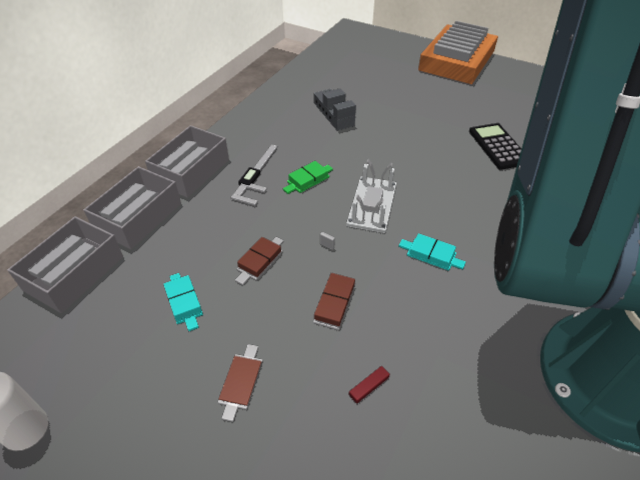

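The scene shows three red-brown pads. (267,302) has ears, a groove and a thick lining, so it fits. (372,267) has a groove but no ears. (412,402) has ears but a thin lining with no groove. The turquoise and green ones are look-alikes. The bracket is at (280,175) in the scene view and (371,200) in the side view. I'll confirm the choice in an enlarged crop and fit the lining silhouette.

```bash
cat > fit.py <<'E'
from h import *
from scipy.optimize import minimize
def box(x0,x1,y0,y1,z0,z1): return np.array([[x,y,z] for x in(x0,x1) for y in(y0,y1) for z in(z0,z1)])
LIN=box(-.023,.023,-.038,.038,.006,.022)
def place(P,p):
    c,s=np.cos(p[2]),np.sin(p[2]); return P@np.array([[c,-s,0],[s,c,0],[0,0,1]]).T+[p[0],p[1],p[3] if len(p)>3 else 0]
def redmask(s,near,r=60):
    im=s['frame'].astype(int); m=((im[:,:,0]>im[:,:,1]*1.5)&(im[:,:,0]>40)).astype(np.uint8)
    m=cv2.morphologyEx(m,cv2.MORPH_CLOSE,np.ones((5,5)))
    n,l,st,c=cv2.connectedComponentsWithStats(m)
    k=1+np.argmin(np.linalg.norm(c[1:]-near,axis=1)); return (l==k).astype(np.uint8)
def fitpad(views,p0):
    K=4
    def cost(p):
        e=0
        for s,m,fish in views:
            q=np.array([proj(s,X,fish) for X in place(LIN,p)])
            h=cv2.convexHull((q*16).astype(np.int32)); a=np.zeros((480,640),np.uint8); cv2.fillConvexPoly(a,h,255,cv2.LINE_AA,4)
            e+=np.abs(a/255.-m).sum()/m.sum()
        return e
    best=min((minimize(cost,[*p0[:2],y,p0[3]],method='Nelder-Mead',options=dict(initial_simplex=np.array([[*p0[:2],y,p0[3]]]*5)+np.vstack([np.zeros(4),np.diag([.01,.01,.2,.01])]),xatol=1e-4,fatol=1e-4)) for y in np.arange(0,3.14,.5)),key=lambda r:r.fun)
    return best.x,best.fun
E
python3 - <<'E'
from fit import *
S={n:pickle.load(open(n+'0.pkl','rb')) for n in['scene','side']}
v=[(S['scene'],redmask(S['scene'],(267,298)),0),(S['side'],redmask(S['side'],(259,258)),0)]
print([x[1].sum() for x in v]); print(fitpad(v,[.622,.082,0,0.]))
def crop(n,c,w,h):
    return cv2.resize(S[n]['frame'][c[1]-h//2:c[1]+h//2,c[0]-w//2:c[0]+w//2,::-1],(400,300),interpolation=cv2.INTER_CUBIC)
cv2.imwrite('pics/crops.png',np.vstack([np.hstack([crop('scene',(268,300),120,90),crop('side',(260,260),120,90)]),np.hstack([crop('scene',(280,170),120,90),crop('side',(371,197),120,90)])]))
E
```

```text
[np.uint64(1428), np.uint64(904)]
(array([ 0.6247374 ,  0.07088844,  3.07556372, -0.00751088]), np.float64(0.3569952551556802))
```

View pics/crops.png

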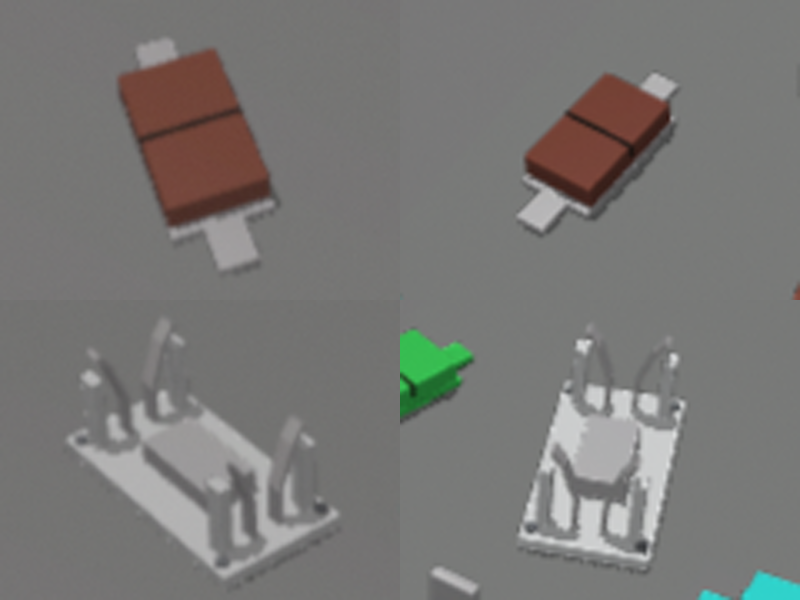

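The crops confirm the target: top row, both ears plus a grooved thick lining. The bracket's long axis in the scene view runs from upper left to lower right. Next I'll triangulate the ear tips, lining corners and bracket base corners from both views.

```bash
python3 - <<'E'
from fit import *
S={n:pickle.load(open(n+'0.pkl','rb')) for n in['scene','side']}
a,b=S['scene'],S['side']; k=120/400
T=lambda u,w,o,q:tri([ray(a,(o[0]+u[0]*k,o[1]+u[1]*k)),ray(b,(q[0]+(w[0]-400)*k,q[1]+w[1]*k))])
r=[]
for u,w in [((155,42),(663,80)),((239,265),(533,225)),((120,75),(608,73)),((214,50),(670,108)),((165,210),(526,157)),((270,183),(590,192))]:
    X,e=T(u,w,(208,255),(200,215)); r.append(X); print(X.round(4),np.round(e[0],4))
r=np.array(r); d=r[1]-r[0]; print('ears mid',(r[0]+r[1])/2,np.linalg.norm(d),np.degrees(np.arctan2(d[1],d[0])));print('top mid',r[2:].mean(0)); d=r[4:].mean(0)-r[2:4].mean(0);print(np.linalg.norm(d),np.degrees(np.arctan2(d[1],d[0])))
r=[]
for u,w in [((68,138),(568,88)),((228,275),(520,240)),((338,215),(648,260)),((190,95),(685,102))]:
    X,e=T(u,w,(220,125),(311,152)); r.append(X); print(X.round(4),np.round(e[0],4))
r=np.array(r);print(r.mean(0)); d=r[1]+r[2]-r[0]-r[3];print(np.linalg.norm(d)/2,np.degrees(np.arctan2(d[1],d[0])))
print(arm.get_obs())
E
```

```text
[0.6198 0.0147 0.004 ] 0.0001
[ 0.6274  0.1375 -0.0025] 0.0006
[0.6431 0.0364 0.0174] 0.0005
[0.5989 0.0389 0.0145] 0.0002
[0.6489 0.1102 0.015 ] 0.0005
[0.6035 0.1147 0.0149] 0.0016
ears mid [0.62357604 0.07611865 0.00075449] 0.12314987903768997 86.4526232652122
top mid [0.62362226 0.07505122 0.01542132]
0.07505557816199568 86.02810745402645
[ 0.5592 -0.2316  0.0031] 0.0014
[ 0.5206 -0.0853  0.0072] 0.0006
[ 0.4465 -0.1078  0.0056] 0.0005
[ 0.4815 -0.2422  0.0089] 0.0039
[ 0.50197696 -0.16674588  0.00620728]
0.1450826943081346 104.70162904436876
{'clock': 1.35, 'qpos': array([-1.27311263e+00,  3.58802305e-01,  1.51041377e+00, -6.66534756e-06,
        1.27248931e+00, -1.15091786e-01]), 'joint_vel': array([ 0.00150829, -0.00146695, -0.00080187, -0.00096852, -0.00115719,
        0.00127082]), 'joint_efforts': array([ 1.68886934e-03, -5.27592695e+01, -2.79042721e+01, -3.08368192e-05,
        1.80525742e-03, -1.42516450e-05]), 'tool_pos': array([ 0.24067965, -0.5495823 ,  0.30386015]), 'orientation': array([-5.58423373e-05,  9.78777341e-01,  2.04926605e-01, -8.31114520e-06]), 'contact_force': array([ 9.35732444e-01, -3.03461522e-01, -8.64941801e-04]), 'wrist_torque': array([ 0.00058056,  0.01200203, -0.00634811]), 'grasp_force': 0.0, 'opening': 0.9974243709548404}
```

Pad at about (0.6235, 0.0755) with yaw −3.7°. Bracket at about (0.502, −0.167) with yaw +14.7°. Heights and sizes agree with the text to within a few mm. Moving above the pad now.

Request:
carry_out(
  targets=[
    [[0.041,-0.0285,0,0,0,-5,0.0854],[0.082,-0.057,0,0,0,-13,0.0854],[0.123,-0.0855,0,0,0,-21,0.0854],[0.164,-0.114,0,0,0,-29,0.0854],[0.205,-0.1425,0,0,0,-37,0.0854],[0.246,-0.171,0,0,0,-45,0.0854],[0.287,-0.1995,0,0,0,-53,0.0854],[0.328,-0.228,0,0,0,-60,0.0854]],
  ],
)

```text
clock: 2.15
tool_pos: [0.4505, -0.2074, 0.3042]
orientation: [0.0, 0.743, 0.669, 0.0]
contact_force: [1.3, -2.0, 0.4]
opening: 1.003
grasp_force: 0.0
```

```bash
cat > rel.py <<'E'
import sys,numpy as np
from scipy.spatial.transform import Rotation as R
from rig import arm
# args: x y z yaw_of_tool_y(deg) -> shift/turn in tool axes
x,y,z,a=map(float,sys.argv[1:5]); o=arm.get_obs(); q=o['orientation']; C=R.from_quat(q,scalar_first=True)
a=np.radians(a); Y=np.array([np.cos(a),np.sin(a),0]); Z=np.array([0,0,-1.]); X=np.cross(Y,Z)
T=R.from_matrix(np.c_[X,Y,Z])
print(o['clock'],'pos',o['tool_pos'].round(4),'op',round(o['opening'],3),'gf',o['grasp_force'],'F',o['contact_force'].round(1))
print('shift',C.inv().apply(np.array([x,y,z])-o['tool_pos']).round(4),'turn',np.degrees((C.inv()*T).as_rotvec()).round(2),'q6',o['qpos'][5])
E
python3 rel.py .6235 .0755 .24 -3.7
```

```text
2.15 pos [ 0.4505 -0.2074  0.3042] op 1.003 gf 0.0 F [ 1.3 -2.   0.4]
shift [0.2995 0.1422 0.0642] turn [ 0.04  0.02 -2.34] q6 -0.4653947511302117
```

Request:
carry_out(
  targets=[
    [[0.037,0.018,0.008,0,0,-1,0.0854],[0.075,0.036,0.016,0,0,-2.3,0.0854],[0.112,0.053,0.024,0,0,-2.3,0.0854],[0.15,0.071,0.032,0,0,-2.3,0.0854],[0.187,0.089,0.04,0,0,-2.3,0.0854],[0.225,0.107,0.048,0,0,-2.3,0.0854],[0.265,0.125,0.056,0,0,-2.3,0.0854],[0.3,0.142,0.064,0,0,-2.3,0.0854]],
  ],
)

```text
clock: 2.95
tool_pos: [0.6249, 0.0754, 0.2396]
orientation: [0.0, 0.731, 0.682, 0.0]
contact_force: [0.2, -0.4, 0.4]
opening: 1.005
grasp_force: 0.0
```

```bash
python3 - <<'E'
from fit import *
snap('wrist');s=snap('wrist','w1'); pickle.dump(s,open('w1.pkl','wb'))
S={n:pickle.load(open(n+'0.pkl','rb')) for n in['scene','side']}
e=proj(s,np.array([.6235,.0755,.012]),1);print('expect',e, -np.array(s['R']).T@s['t'])
m=redmask(s,e);print(m.sum())
v=[(s,m,1)];print(fitpad(v,[.6235,.0755,0,0.]))
for d in arm.tip_of('pad',s): print(d, atz(s,d['centre'],0,1))
E
python3 rel.py .6235 .0755 .24 -3.7
```

```text
expect [311.14184301 232.08737918] [0.63232908 0.14549017 0.30787991]
5334
(array([ 0.62504048,  0.07543753,  3.08180052, -0.00980105]), np.float64(0.015867869457494285))
{'centre': [312.8, 229.7], 'p': 0.97} [0.62469914 0.07464483 0.        ]
{'centre': [381.0, 51.6], 'p': 0.93} [0.6914882  0.22250088 0.        ]
3.1 pos [0.6246 0.0754 0.2391] op 1.004 gf 0.0 F [-1.1  0.1 -0.8]
shift [ 0.     -0.0011 -0.0009] turn [-0.03 -0.02 -0.16] q6 0.07749138129281816
```

View pics/w1.png

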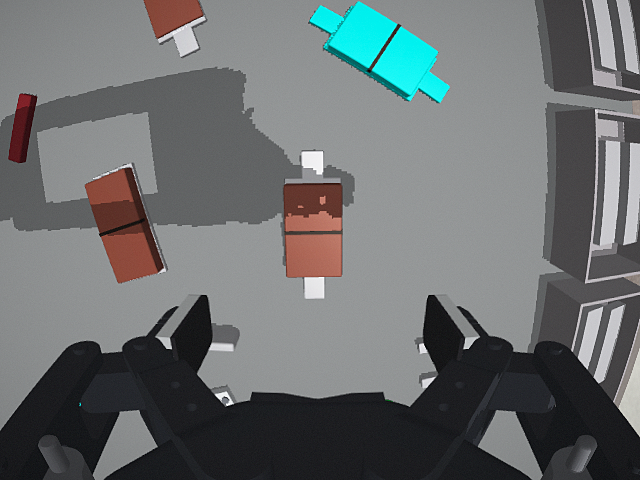

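The wrist view shows the pad at (313,229), with lining, groove and two ears, between the open fingers. The fit has 1.6% error and gives (0.6250, 0.0754) with yaw −3.4°, so the tool is aligned. Descending and closing.

Request:
carry_out(
  targets=[
    [[0,0,0.045,0,0,0,0.0854],[0,0,0.09,0,0,0,0.0854],[0,0,0.13,0,0,0,0.0854],[0,0,0.15,0,0,0,0.0854],[0,0,0.163,0,0,0,0.0854],[0,0,0.163,0,0,0,0.0854]],
  ],
  grip_force=70,
)

```text
clock: 3.7
tool_pos: [0.6228, 0.0725, 0.0757]
orientation: [-0.001, 0.732, 0.681, -0.001]
contact_force: [-1.1, -0.8, -0.1]
opening: 0.999
grasp_force: 0.0
```

Request:
carry_out(
  targets=[
    [[0,0,0,0,0,0,0.03],[0,0,0,0,0,0,0.03],[0,0,0,0,0,0,0.03],[0,0,0,0,0,0,0.03],[0,0,0,0,0,0,0.03],[0,0,0,0,0,0,0.03]],
  ],
  grip_force=70,
)

```text
clock: 4.3
tool_pos: [0.6252, 0.0733, 0.0789]
orientation: [0.001, 0.732, 0.682, 0.001]
contact_force: [-0.7, 0.3, 6.9]
opening: 0.519
grasp_force: 73.6
```

Request:
carry_out(
  targets=[
    [[0,0,-0.03,0,0,0,0.03],[0,0,-0.075,0,0,0,0.03],[-0.02,-0.003,-0.115,0,0,0,0.03],[-0.055,-0.01,-0.15,0,0,-4,0.03],[-0.1,-0.018,-0.15,0,0,-8,0.03],[-0.145,-0.027,-0.15,0,0,-13,0.03],[-0.19,-0.035,-0.15,0,0,-18,0.03],[-0.235,-0.043,-0.15,0,0,-18.2,0.03]],
  ],
)

```text
clock: 5.1
tool_pos: [0.5636, -0.1594, 0.2276]
orientation: [0.0, 0.613, 0.79, 0.0]
contact_force: [0.3, -0.6, -2.7]
opening: 0.521
grasp_force: 72.9
```

```bash
python3 rel.py .535 -.293 .226 14.7
```

```text
5.1 pos [ 0.5636 -0.1594  0.2276] op 0.521 gf 72.86511898040771 F [ 0.3 -0.6 -2.7]
shift [-0.1223 -0.0608  0.0016] turn [ 0.04  0.02 -0.37] q6 -0.6436653991594559
```

Request:
carry_out(
  targets=[
    [[-0.04,-0.02,0,0,0,-0.3,0.03],[-0.08,-0.04,0,0,0,-0.3,0.03],[-0.11,-0.055,0,0,0,-0.3,0.03],[-0.122,-0.061,0,0,0,-0.3,0.03],[-0.122,-0.061,0,0,0,-0.3,0.03]],
  ],
)

```text
clock: 5.6
tool_pos: [0.5347, -0.2929, 0.2272]
orientation: [0.0, 0.614, 0.79, -0.0]
contact_force: [-0.2, 0.8, -3.3]
opening: 0.52
grasp_force: 72.9
```

```bash
python3 - <<'E'
from fit import *
s=snap('wrist','w2'); pickle.dump(s,open('w2.pkl','wb'))
for d in arm.tip_of('bracket',s): print(d, atz(s,d['centre'],0,1))
print(-np.array(s['R']).T@s['t'],arm.get_obs()['tool_pos'],arm.get_obs()['orientation'])
E
```

```text
{'centre': [319.1, 65.8], 'p': 0.57} [ 0.50521782 -0.16755793  0.        ]
[ 0.51904136 -0.22885964  0.29625998] [ 0.53503199 -0.29026135  0.22687461] [-4.84531439e-04  6.12664311e-01  7.90342981e-01  4.23641139e-04]
```

View pics/w2.png

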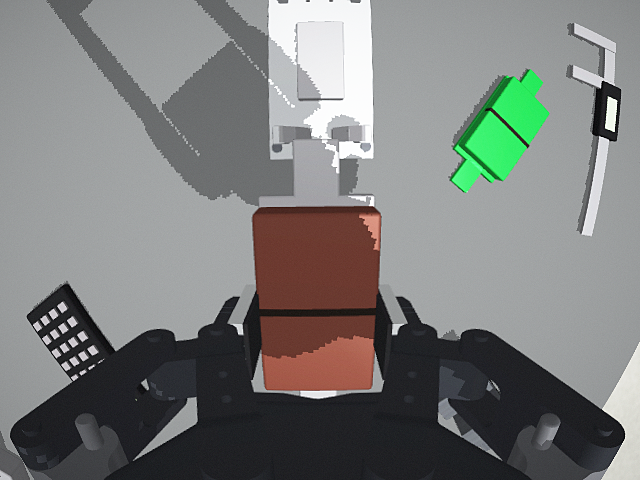

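The wrist view shows the seat with corners near (298,23), (343,22), (344,99) and (298,98), and the bracket's near end at (268,157)-(373,158). The pad is held straight. Next I'll compute the bracket and held-pad poses.

```bash
python3 - <<'E'
from fit import *
s=pickle.load(open('w2.pkl','rb'))
for pts,z in [([(297,24),(343,22),(345,99),(298,98)],.025),([(268,157),(373,158),(372,8),(270,8)],.01)]:
    P=np.array([atz(s,p,z,1) for p in pts]);print(P.round(4))
    c=P.mean(0); d=P[0]+P[1]-P[2]-P[3] if z>.02 else P[3]+P[2]-P[0]-P[1]
    print(c.round(4),np.linalg.norm(d)/2,np.degrees(np.arctan2(d[1],d[0])),'widths',np.linalg.norm(P[0]-P[1]),np.linalg.norm(P[2]-P[3]))
B=atz(s,(268,157),.01,1)/2+atz(s,(373,158),.01,1)/2
u=np.array([np.cos(np.radians(104.7)),np.sin(np.radians(104.7)),0]);print('centre from end',B+.075*u)
# seat by two cameras: seat centre in scene/side
S={n:pickle.load(open(n+'0.pkl','rb')) for n in['scene','side']}
k=.3
print('2-view seat corners')
for w,a_,b_ in [((345,99),(183,176),None),((298,98),None,None)]: pass
m=redmask(s,(317,300)); print(m.sum())
# pad lining top corners: width at top face measured -> held height
for z in (.155,.16,.165,.17,.175,.18):
    P=np.array([atz(s,p,z,1) for p in [(253,212),(381,212),(263,389),(374,389)]]); print(z,np.linalg.norm(P[0]-P[1]).round(4),np.linalg.norm(P[2]-P[3]).round(4),((P[0]+P[1])/2).round(4),np.linalg.norm(P[0]+P[1]-P[2]-P[3])/2)
x=np.degrees(np.arctan2(*(arm.get_obs()['tool_pos'][:2]*0)))
# also triangulate seat with scene/side from network tips
R=[]
for n,sh in (('scene',S['scene']),('side',S['side'])):
    q=proj(sh,np.array([.504,-.166,.025]));print(n,q)
E
```

```text
[[ 0.4827 -0.1448  0.025 ]
 [ 0.5147 -0.1348  0.025 ]
 [ 0.5305 -0.1921  0.025 ]
 [ 0.4977 -0.1998  0.025 ]]
[ 0.5064 -0.1679  0.025 ] 0.05824241908595193 105.35292426175978 widths 0.03350783175914794 0.033766915151834526
[[ 0.4852 -0.2479  0.01  ]
 [ 0.5636 -0.2286  0.01  ]
 [ 0.5332 -0.1111  0.01  ]
 [ 0.4566 -0.131   0.01  ]]
[ 0.5096 -0.1796  0.01  ] 0.12081712947362576 104.12683471768045 widths 0.08077854662254481 0.0791891795792646
centre from end [ 0.50534489 -0.16568337  0.01      ]
2-view seat corners
12575
0.155 0.0499 0.0525 [ 0.5256 -0.2543  0.155 ] 0.08421228157940461
0.16 0.0482 0.0507 [ 0.5254 -0.2534  0.16  ] 0.08123152643731697
0.165 0.0464 0.0488 [ 0.5251 -0.2525  0.165 ] 0.07825077129522934
0.17 0.0446 0.0469 [ 0.5249 -0.2516  0.17  ] 0.07527001615314174
0.175 0.0429 0.0451 [ 0.5247 -0.2507  0.175 ] 0.07228926101105415
0.18 0.0411 0.0432 [ 0.5244 -0.2498  0.18  ] 0.06930850586896645
scene [279.69220515 170.56032395]
side [372.33710644 196.20752125]
```

```bash
python3 rel.py .5065 -.1687 .165 14.9
```

```text
5.7 pos [ 0.535  -0.2903  0.2269] op 0.514 gf 72.85918593406677 F [-0.8  0.5 -3.3]
shift [0.1248 0.0027 0.062 ] turn [ 0.   -0.07 -0.46] q6 -0.8633306880834214
```

Request:
carry_out(
  targets=[
    [[0.035,0,0,0,0,-0.4,0.03],[0.075,0.002,0,0,0,-0.4,0.03],[0.11,0.003,0.01,0,0,-0.4,0.03],[0.126,0.003,0.035,0,0,-0.4,0.03],[0.126,0.003,0.055,0,0,-0.4,0.03],[0.126,0.003,0.062,0,0,-0.4,0.03],[0.126,0.003,0.062,0,0,-0.4,0.03]],
  ],
)

```text
clock: 6.4
tool_pos: [0.5063, -0.1671, 0.1643]
orientation: [-0.001, 0.609, 0.793, -0.0]
contact_force: [-0.1, -0.3, -2.9]
opening: 0.512
grasp_force: 72.8
```

```bash
python3 rel.py .5065 -.1687 .165 14.9; python3 - <<'E'
from fit import *
a=snap('scene');b=snap('side');w=snap('wrist')
pickle.dump((a,b,w),open('v3.pkl','wb'))
def crop(s,c,w,h): return cv2.resize(s['frame'][c[1]-h//2:c[1]+h//2,c[0]-w//2:c[0]+w//2,::-1],(400,300),interpolation=cv2.INTER_CUBIC)
cv2.imwrite('pics/v3.png',np.vstack([np.hstack([crop(a,(280,155),160,120),crop(b,(371,180),160,120)]),np.hstack([crop(w,(320,240),640,480),crop(w,(315,150),240,180)])]))
E
```

```text
6.4 pos [ 0.5063 -0.1671  0.1643] op 0.512 gf 72.75838494300842 F [-0.1 -0.3 -2.9]
shift [-0.0016 -0.0003 -0.0007] turn [-0.08 -0.09  0.04] q6 -0.7095628758459177
```

View pics/v3.png

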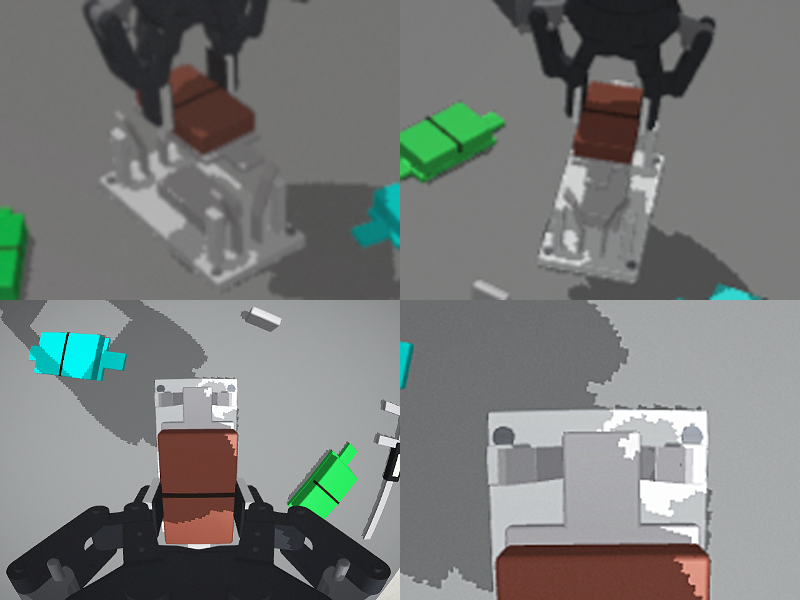

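In the wrist crop the ear is centred between the clips, with the ear tip at full-picture (315,139) and the base's far edge at (314,126). I'll check the offset numerically.

```bash
python3 - <<'E'
from fit import *
a,b,w=pickle.load(open('v3.pkl','rb'))
u=np.array([np.cos(np.radians(104.9)),np.sin(np.radians(104.9)),0]);n=np.array([u[1],-u[0],0])
F=lambda x,y:(195+x*.6-240,60+(y-300)*.6)
for nm,p,L in [('ear',[(564,432),(638,432)],.064),('base',[(488,411),(708,410)],.075)]:
  for z in ((.088,.092,.096) if nm=='ear' else (.01,)):
    P=[atz(w,F(*q),z,1) for q in p]; c=(P[0]+P[1])/2; d=P[1]-P[0]
    print(nm,z,'width',np.linalg.norm(d).round(4),'angle',np.degrees(np.arctan2(d[1],d[0])).round(2),'implied centre',(c-L*u).round(4),'lateral',(c@n).round(4),'along',((c-L*u)@u).round(4))
E
```

```text
ear 0.088 width 0.0173 angle 14.85 implied centre [ 0.5067 -0.1648  0.088 ] lateral 0.4473 along -0.2896
ear 0.092 width 0.0169 angle 14.85 implied centre [ 0.5067 -0.1649  0.092 ] lateral 0.4473 along -0.2896
ear 0.096 width 0.0164 angle 14.85 implied centre [ 0.5067 -0.1649  0.096 ] lateral 0.4473 along -0.2897
base 0.01 width 0.0794 angle 15.06 implied centre [ 0.5058 -0.1667  0.01  ] lateral 0.4459 along -0.2912
```

Request:
carry_out(
  targets=[
    [[-0.0015,-0.001,0.01,0,0,0,0.03],[-0.0015,-0.001,0.02,0,0,0,0.03],[-0.0015,-0.001,0.03,0,0,0,0.03],[-0.0015,-0.001,0.037,0,0,0,0.03],[-0.0015,-0.001,0.044,0,0,0,0.03],[-0.0015,-0.001,0.05,0,0,0,0.03]],
  ],
)

```text
clock: 7.15
tool_pos: [0.5063, -0.1704, 0.1148]
orientation: [0.0, 0.61, 0.792, 0.0]
contact_force: [-1.4, 1.0, 17.8]
opening: 0.518
grasp_force: 75.2
```

Request:
carry_out(
  targets=[
    [[0,0,0.004,0,0,0,0.03],[0,0,0.008,0,0,0,0.03],[0,0,0.01,0,0,0,0.03],[0,0,0.01,0,0,0,0.03]],
  ],
)

```text
clock: 7.55
tool_pos: [0.5065, -0.1707, 0.1053]
orientation: [0.001, 0.61, 0.793, -0.0]
contact_force: [-1.6, -1.1, 3.3]
opening: 0.518
grasp_force: 74.3
```

Request:
carry_out(
  targets=[
    [[0,0,0.001,0,0,0,0.03],[0,0,0.002,0,0,0,0.03],[0,0,0.002,0,0,0,0.03]],
  ],
)

```text
clock: 7.85
tool_pos: [0.5066, -0.1707, 0.1039]
orientation: [0.001, 0.61, 0.793, 0.0]
contact_force: [-3.0, 0.2, 10.5]
opening: 0.516
grasp_force: 75.1
```

```bash
python3 rel.py .5065 -.1705 .10 14.9
```

```text
7.85 pos [ 0.5066 -0.1707  0.1039] op 0.516 gf 75.09770035743713 F [-3.   0.2 10.5]
shift [ 0.0002 -0.0001  0.0039] turn [ 0.06  0.07 -0.05] q6 -0.7131325382361691
```

Request:
carry_out(
  targets=[
    [[0,0,0.001,0,0,0,0.03],[0,0,0.002,0,0,0,0.03],[0,0,0.003,0,0,0,0.03],[0,0,0.003,0,0,0,0.03]],
  ],
)

```text
clock: 8.25
tool_pos: [0.5066, -0.1706, 0.1038]
orientation: [0.001, 0.61, 0.793, 0.0]
contact_force: [-10.7, 2.1, 43.4]
opening: 0.515
grasp_force: 79.0
```

The force rises to 43 N with no further travel at TCP z 0.1038, so the pad is seated. I'll relax the push, open and rise.

Request:
carry_out(
  targets=[
    [[0,0,-0.004,0,0,0,0.03],[0,0,-0.004,0,0,0,0.07],[0,0,-0.004,0,0,0,0.07],[0,0,-0.004,0,0,0,0.07],[0,0,-0.004,0,0,0,0.07],[0,0,-0.004,0,0,0,0.07],[0,0,-0.004,0,0,0,0.07]],
  ],
)

```text
clock: 8.95
tool_pos: [0.5061, -0.1702, 0.1037]
orientation: [-0.0, 0.61, 0.793, 0.0]
contact_force: [0.4, 0.4, -0.3]
opening: 0.821
grasp_force: 0.0
```

Request:
carry_out(
  targets=[
    [[0,0,-0.01,0,0,0,0.07],[0,0,-0.03,0,0,0,0.07],[0,0,-0.06,0,0,0,0.07],[0,0,-0.1,0,0,0,0.07],[-0.04,0,-0.13,0,0,0,0.07],[-0.08,0,-0.15,0,0,0,0.07],[-0.12,0,-0.15,0,0,0,0.07],[-0.12,0,-0.15,0,0,0,0.07]],
  ],
)

```text
clock: 9.75
tool_pos: [0.5388, -0.2914, 0.2562]
orientation: [0.004, 0.611, 0.792, -0.001]
contact_force: [-0.5, -0.7, -1.0]
opening: 0.814
grasp_force: 0.0
```

```bash
python3 rel.py .5065 -.1705 .10 14.9; python3 - <<'E'
from fit import *
a=snap('scene');b=snap('side');w=snap('wrist')
pickle.dump((a,b,w),open('v4.pkl','wb'))
def crop(s,c,w,h):
    y=max(0,c[1]-h//2);x=c[0]-w//2
    return cv2.resize(s['frame'][y:y+h,x:x+w,::-1],(400,300),interpolation=cv2.INTER_CUBIC)
cv2.imwrite('pics/v4.png',np.vstack([np.hstack([crop(a,(280,165),120,90),crop(b,(371,192),120,90)]),np.hstack([crop(w,(320,240),640,480),crop(w,(320,100),280,210)])]))
v=[(a,redmask(a,(280,165)),0),(b,redmask(b,(371,192)),0)]
print([x[1].sum() for x in v])
E
```

```text
9.75 pos [ 0.5388 -0.2914  0.2562] op 0.814 gf 0.0 F [-0.5 -0.7 -1. ]
shift [ 0.1262 -0.0011  0.1554] turn [ 0.21  0.36 -0.21] q6 -0.8636600403308011
[np.uint64(775), np.uint64(598)]
```

View pics/v4.png

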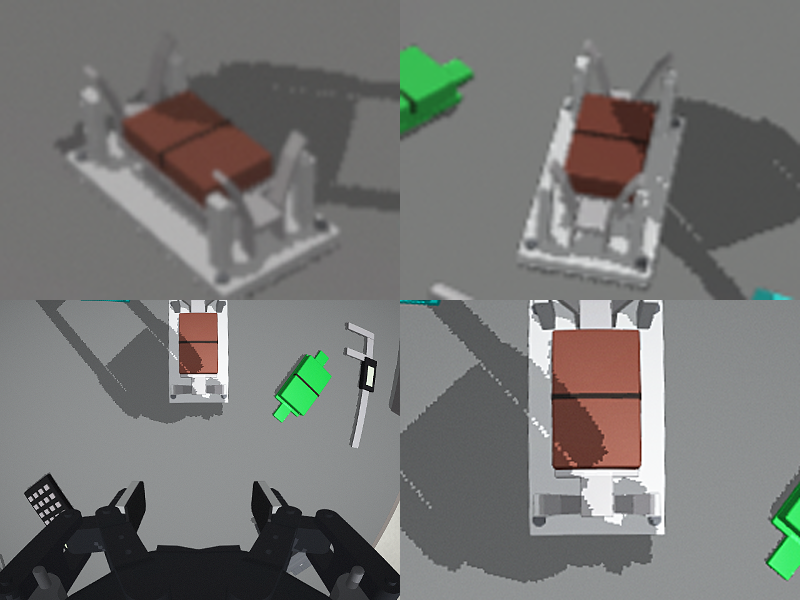

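The pad sits centred on the seat, lining up, with both ears between the clips in the scene, side and wrist views, and the gripper is clear. One quick pose check, then hand in.

```bash
python3 - <<'E'
from fit import *
a,b,w=pickle.load(open('v4.pkl','rb'))
print(fitpad([(w,redmask(w,(317,70)),1)],[.506,-.168,0,.025]))
print(arm.sign_off())
E
```

```text
(array([ 0.50503447, -0.1640056 ,  0.26343169,  0.01368217]), np.float64(0.016383545466909483))
the job is handed in; nothing more can be done
None
```

The eared, unworn pad is pressed into the bracket lining up, released, and handed in at about 10 s; it stopped on the seat under a 43 N push with both ears between the clips, though the last camera fit read its height about 11 mm low, much as the same fit read 10 mm low when the pad lay on the table.

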